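# Kick the finished cap out of the guarded bench press

## Task

A finished black cap sits in the nest of the small bench press. Push the grey collecting tray along its rails until it stops against the press, under the chute; then reach down through the window in the press guard and push the kick-out lever inside all the way down, so that the cap is thrown out into the tray, and let the lever come right back up. Do not touch the guard or its window frame, do not touch the cap or lift the tray off the bench, and leave the jar, the tape roll and the spare cap where they are.

Things in the scene. Friction and masses are not known exactly. Their poses are not given: they have to be found in the camera images.
- press: Small grey bench press, fixed, 275 mm high. Its frame ('press x, y'): x away from the tray towards the press column, y to the left, z up from the bench top. Column, ram head (x 10 to 112, y 36 to 84, z above 168 mm), nest and chute lie on y = +60 mm, the guarded lever on y = -60. The steep chute ends at x -16, z 46 mm. Its base front edge at x = 0 stops the tray.
- guard: Fixed guard, origin and axes of the press. Right: sheet-metal box over the lever, press x -80 to 63, y -109 to -11 mm, flat top 90 mm above the bench with the window in it, 3 mm high foot in front to x -92. Left: clear shield round nest and ram, x -29 to 72, y 20 to 100, z 80 to 142 mm. No part of the robot may touch it.
- window (a point): Centre of the rectangular window in the flat top of the guard box, level with the top sheet (90 mm above the bench; press x -18, y -60 mm). The clear opening inside its black rounded rim is 63 mm along press x and 59 mm along press y. Axes as the press.
- paddle (a point): Centre of the top of the lever's black ribbed paddle, 36 mm along the lever (press x), 34 mm wide, seen in the window. At rest 79 mm above the bench, tilted 0.25 rad, front (-x) end higher; at the stop 48.5 mm above it, tilted 0.25 rad the other way. It stays within 4 mm of press x -16 mm, so a straight push down follows it.
- kick_lever (a joint): Kick-out lever: 0 rad at rest (up), 0.5 rad down at its stop. Its shaft lies along press y at x 45, z 60 mm; a kicker finger on the shaft pushes the cap off the front edge of the nest late in the stroke. A spring returns it when let go; the push needed at the paddle grows from about 4 N to about 9 N.
- tray_middle (a point): Middle of the open grey tray, half-way up (18 mm over its underside). 100 mm long (x, along the rails), 70 mm wide, 36 mm high, walls 3 mm, about 0.16 kg, loose on the bench between two rails (8 mm high, 6 mm wide, 2 mm play each side, to press x -150 mm). Starts 35 to 65 mm out from home; about 1 N slides it.
- tray_home (a point): Where the tray's middle is when the tray is home against the press base (press x -50, y +60 mm, 18 mm above the bench). Axes as the press; the tray slides along x.
- cap: Finished black cap, 24 mm diameter, 9 mm high, lying flat in the horseshoe nest under the ram, its underside 108 mm above the bench at press frame x 38, y 60 mm. Origin: centre of its underside.
- ink_jar: White ink jar, 54 mm diameter, 55 mm high, standing to the right of the guard. Origin: centre of its underside. Bystander.
- tape: Roll of cream masking tape lying flat, 70 mm across, 25 mm high, in front of the guard box, to the right of the tray rails. Origin: centre of its underside. Bystander.
- spare_cap: A second black cap, 24 mm diameter, 9 mm high, lying on the bench by the front right corner of the guard. Origin: centre of its underside. Bystander.

How it is judged (in metres and radians):
On the way, in this order (a step that is already met when the one before it is completed fails the run):
1. the tray is pushed home against the press while the lever is still up (x of tray_middle in the frame of tray_home above -0.004 m and value of joint kick_lever below 0.1 rad), for 0.2 s.
2. the lever is pushed down to its stop (value of joint kick_lever above 0.46 rad and x of tray_middle in the frame of tray_home above -0.006 m), for 0.1 s.
At the end, for the whole second after the job is handed in: The cap lies at rest inside the tray, the tray stands flat on the bench within 6 mm of its home against the press, and the lever is back up (within 0.04 rad of rest) (x of cap in the frame of tray_middle between -0.047 and 0.047 m and y of cap in the frame of tray_middle between -0.033 and 0.033 m and z of cap in the frame of tray_middle between -0.018 and 0.012 m and linear speed of cap below 0.02 m/s and value of joint kick_lever below 0.04 rad and x of tray_middle in the frame of tray_home above -0.006 m and height (world z) of tray_middle below 0.023 m); the robot touches nothing.
It fails at once if the guard or its window frame is touched by the robot (contact force between any of the fingers, the arm and guard above 0.3 N).
It fails at once if the robot touches the cap (contact force between any of the fingers, the arm and cap above 0.1 N).
It fails at once if the tray is lifted off the bench or tipped up (height (world z) of tray_middle above 0.026 m or angle between tray_middle's own z axis and vertical above 0.15 rad).
It fails at once if the jar, the tape roll or the spare cap is displaced by more than 15 mm (distance of any of ink_jar, tape, spare_cap from where it was at the start of the episode above 0.015 m).
It also fails if it takes over 51 s, if anything falls off the work surface, if the arm or the gripper's body presses on something with over 40 N, if the wrist force passes 120 N, or if a joint passes its speed limit or range.

## Robot

A 6-joint arm with a two-finger parallel gripper is mounted at the origin on a cart in front of the work surface, level with it; the furniture and walls round the work are solid. World frame = base frame: x ahead of the robot, y to its left, z up, the work surface at z = 0. Lengths are in mm, angles in rad, forces in N, time in s.
With the tool pointing down it reaches from about 250 to 850 mm from the base axis. Payload 12.5 kg.
Tool frame: the origin (TCP) lies at the very end of the fingers, on their centre line; the grasp point (between the pads) lies 19 mm behind it; z points along the fingers, y is the direction in which the jaws open and shut (so a half turn about z gives the same grasp; the last joint's range is limited). The gripper opens to 93 mm and grips with 3 to 60 N. Pads are 15 mm wide; open, the fingers measure 128 mm over their backs; the gripper's body (75 mm by 188 mm) begins 65 mm behind the grasp point.
Start: joints at [1.06, 0.351, 1.652, -0, 1.139, -0.085], TCP at [227.145, 500.889, 218.633] pointing down, gripper open.
Joint ranges: [-2.75, 2.75], [-0.79, 2.1], [0.01, 2.65], [-1.57, 4.71], [0.07, 3.14], [-2.87, 2.87]. Speed limits (rad/s): [2.22, 2.22, 2.79, 3.14, 3.14, 3.14].

## Interface

Orientations are given as a rotation vector (axis times angle).
In Python, from rig import env gives the robot as it stands.
- The arm moves only by the tool apply_moves, never from a script. Its argument "increments" is a list of rows, each a list of 7 numbers: the turn, a rotation vector about the world's x, y, z in degrees, then the shift along the world's x, y, z in m, then the opening, from -1 (shut) to 1 (fully open), so that 0 is half open. A call has 1 to 5 rows; each row is the pose to reach, as a shift and turn from the pose measured when the call began; what a row does not reach only later rows make up. A row lasts 1/10 s, in which the tool goes at most 50 mm and 8.59 degrees, less where a joint would pass 70% of its speed; a pose out of reach is approached as far as the arm can. A call with a gripper value outside its range is refused whole. The fingers move at their own pace and stop on an object; "newtons" is the grip in N (left out, the last holds). Time passes only in rows, so rows that repeat a pose let the fingers close. It gives the time, the measured TCP pose, the force and the opening at its end, in the units of the state.
- env.sense(): the state, without advancing time (a new reading comes with each control period).
- env.grab_frame(name): name is "scene" or "top" or "wrist"; returns (picture, depth): 384x512x3 uint8, red, green, blue; 384x512 float32, mm along the optical axis (not along the pixel's ray), 0 where there is no reading.
- env.calibration(name): a dict with "camera_matrix" (3x3 intrinsics, pixels), "extrinsics" (4x4, takes a point from camera to world coordinates). Camera axes: x right, y down, z forward; pixel columns grow to the right and rows downward; lengths in mm; the calibration is good to about 2 mm. A picture is of the moment at which its call begins: read the wrist's pose just before it. calibration takes no time and is no camera call; for the wrist camera it gives the pose at the moment of the call.
- env.hand_in(): hands the job in, once; it reports no verdict.
Trained networks look in the newest picture that a camera, given by its name, has taken for a name from the list of things; names that differ only in an ending like _2 or _b are one class to them, and where a whole thing is asked for, a point or a joint stands for the part that bears it (a point fixed in the world has none). Each returns a list of dicts, best first, with "conf" (0 to 1); they miss things now and then, are a little off and sometimes report something else, mostly with a low value. They report only what shows in the picture. A call takes as long as a camera call.
- env.trace(camera, name): "pixels" (384x512 bool, what is visible of it) and "bbox" ([left, top, right, bottom] in pixels, round what is visible of it).
- env.spot_point(camera, name): "at" ([column, row] in pixels: a listed point, or the origin of a listed thing).
The state is a dict: "time": time; "joint_pos": joint angles; "qd": joint speeds; "tau": joint torques, N m; "eef_pos": TCP position; "ee_rot": TCP orientation; "ft_force": force on the tool from outside, world axes, zero at the start; "ft_torque": the same for the moment, N m; "width": finger opening in mm.
Only numpy, scipy, OpenCV 4.12 (cv2) and the standard library are available. Lean on these libraries where they do the work, as an engineer would, in place of code of your own. Each camera call takes 0.05 s, during which the arm holds its last target.

## Working session

There is one attempt and no reset: what is moved stays moved. The work goes in short steps, Python scripts to look and compute and a tool call to move; the robot and the scene stay as the last step left them, time stands still between calls to the robot, and variables do not carry over. Pictures are saved under pics/ and viewed, and the job is handed in when it is done.

Besides the shell and the picture viewer there is one more tool, called after "Emit:" as name(argument=value, ...) on one line, values as JSON. apply_moves: Moves the arm, as the interface text tells. Its arguments: {"type":"object","properties":{"increments":{"type":"array","items":{"type":"array","items":{"type":"number"}}},"newtons":{"type":"number"}},"required":["increments"]}

```bash
ls; mkdir -p pics; cat > h.py <<'E'
import numpy as np, cv2
from rig import env
def save(n,im): cv2.imwrite(f'pics/{n}.png',cv2.cvtColor(im,cv2.COLOR_RGB2BGR))
def ray(cam,px):
    c=env.calibration(cam);K=np.array(c['camera_matrix']);T=np.array(c['extrinsics'])
    d=T[:3,:3]@np.linalg.inv(K)@np.array([px[0],px[1],1.]);return T[:3,3],d
def atz(cam,px,z):
    o,d=ray(cam,px);return o+d*(z-o[2])/d[2]
def cloud(cam,depth):
    c=env.calibration(cam);K=np.array(c['camera_matrix']);T=np.array(c['extrinsics'])
    v,u=np.mgrid[:384,:512];P=np.stack([u,v,np.ones_like(u)],-1)@np.linalg.inv(K).T*depth[...,None]
    return P@T[:3,:3].T+T[:3,3]
E
python3 - <<'E'
from h import *
print(env.sense())
for c in ['scene','top','wrist']:
    im,d=env.grab_frame(c);save(c+'0',im);np.save(c+'0.npy',d);cal=env.calibration(c);print(c,np.round(cal['extrinsics'],3).tolist(),np.round(cal['camera_matrix'],1).tolist(),(d>0).mean())
E
```

```text
pics
{'time': 0.0, 'joint_pos': array([ 1.06038364e+00,  3.51225643e-01,  1.65247001e+00, -1.13339995e-05,
        1.13906708e+00, -8.45602576e-02]), 'qd': array([0.00033883, 0.00098574, 0.00101721, 0.00210218, 0.00052559,
       0.00051364]), 'tau': array([-1.23871410e-03, -4.97320998e+01, -2.85260439e+01,  6.99050655e-02,
        2.56965752e-02, -1.39730405e-04]), 'eef_pos': array([226.9869103 , 500.58191239, 218.08977263]), 'ee_rot': array([-6.63806499e-01, -3.07032070e+00,  1.76177756e-03]), 'ft_force': array([ 0.09983086, -0.07011316, -0.36597115]), 'ft_torque': array([-0.00118481, -0.02660352,  0.01293719]), 'width': 92.63467221265466}
scene [[-0.491, -0.431, 0.757, -41.396], [-0.871, 0.266, -0.413, 77.611], [-0.024, -0.862, -0.506, 526.468], [0.0, 0.0, 0.0, 1.0]] [[464.5, 0.0, 249.9], [0.0, 464.5, 196.1], [0.0, 0.0, 1.0]] 0.9959869384765625
top [[0.021, -0.991, 0.134, 448.4], [-0.999, -0.018, 0.027, -293.687], [-0.024, -0.134, -0.991, 937.67], [0.0, 0.0, 0.0, 1.0]] [[459.8, 0.0, 256.2], [0.0, 459.8, 188.7], [0.0, 0.0, 1.0]] 0.9959157307942709
wrist [[0.413, 0.876, 0.248, 158.153], [0.911, -0.398, -0.113, 532.684], [-0.001, 0.272, -0.962, 384.491], [0.0, 0.0, 0.0, 1.0]] [[331.3, 0.0, 256.3], [0.0, 331.3, 193.1], [0.0, 0.0, 1.0]] 0.99603271484375
```

View pics/scene0.png

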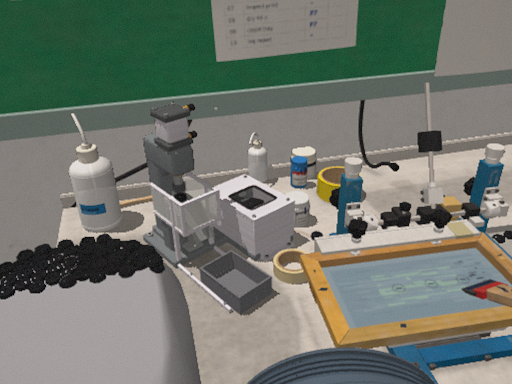

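View pics/top0.png

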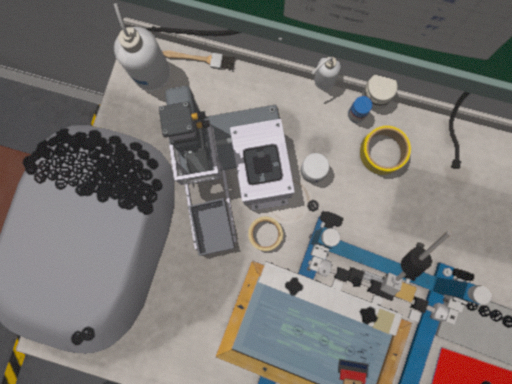

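```bash
python3 - <<'E'
from h import *
for c in ['scene','top']:
    for n in ['window','paddle','tray_middle','tray_home','press','guard','cap','ink_jar','tape','spare_cap']:
        r=env.spot_point(c,n)
        print(c,n,[(np.round(q['at'],1).tolist(),round(q['conf'],2)) for q in r[:2]])
print(env.sense()['time'])
E
```

```text
scene window [([253.7, 201.4], 0.92), ([291.0, 270.9], 0.46)]
scene paddle [([251.4, 203.2], 0.62)]
scene tray_middle [([233.8, 280.0], 0.62)]
scene tray_home [([214.7, 265.1], 0.59)]
scene press [([220.1, 246.6], 0.91)]
scene guard [([222.3, 240.1], 0.75)]
scene cap [([178.5, 200.2], 0.55)]
scene ink_jar [([294.5, 219.4], 0.83)]
scene tape [([290.0, 273.1], 0.8)]
scene spare_cap [([314.4, 237.8], 0.6)]
top window []
top paddle [([261.1, 160.6], 0.85)]
top tray_middle [([209.6, 226.7], 0.58)]
top tray_home []
top press [([233.3, 166.6], 0.84)]
top guard [([233.6, 168.8], 0.7), ([309.7, 205.4], 0.3)]
top cap []
top ink_jar [([315.1, 166.9], 0.63)]
top tape []
top spare_cap [([309.0, 201.1], 0.65)]
1.15
```

```bash
python3 - <<'E'
from h import *
P={c:np.load(c+'0.npy') for c in ['scene','top']}
C={c:cloud(c,P[c]) for c in P}
for c in C:
    p=C[c]; print(c,'bench z',np.median(p[(p[...,2]>-15)&(p[...,2]<15)][:,2]))
def tri(a,b):
    (o1,d1),(o2,d2)=ray('scene',a),ray('top',b)
    A=np.stack([d1,-d2],1);s=np.linalg.lstsq(A,o2-o1,rcond=None)[0]
    x,y=o1+s[0]*d1,o2+s[1]*d2;return (x+y)/2,np.linalg.norm(x-y)
for n,a,b in [('paddle',(251.4,203.2),(261.1,160.6)),('tray',(233.8,280),(209.6,226.7)),('press',(220.1,246.6),(233.3,166.6)),('jar',(294.5,219.4),(315.1,166.9))]:
    print(n,tri(a,b))
print('window',atz('scene',(253.7,201.4),90))
# guard box top rectangle
for c in C:
    p=C[c]; w=p[(abs(p[...,2]-90)<5)]
    m=(abs(p[...,2]-90)<6)&(p[...,0]>380)&(p[...,0]<720)&(p[...,1]>-420)&(p[...,1]<-180)
    n,l,st,ce=cv2.connectedComponentsWithStats(m.astype(np.uint8))
    k=1+st[1:,4].argmax();q=p[l==k]
    r=cv2.minAreaRect(q[:,:2].astype(np.float32));print(c,len(q),np.median(q[:,2]),r,cv2.boxPoints(r).round(1).tolist())
    # tray
im=cv2.imread('pics/top0.png');cv2.imwrite('pics/top0z.png',cv2.resize(im[80:270,140:360],None,fx=3.4,fy=3.1,interpolation=cv2.INTER_CUBIC))
im=cv2.imread('pics/scene0.png');cv2.imwrite('pics/scene0z.png',cv2.resize(im[90:320,130:330],None,fx=2.6*1.5,fy=2.6,interpolation=cv2.INTER_CUBIC))
E
```

```text
scene bench z -1.4365166168651058
top bench z -0.13608424676044706
paddle (array([ 618.39382241, -281.49653412,   70.13843861]), np.float64(6.521484687445579))
tray (array([ 493.67430569, -178.46498788,   18.76158185]), np.float64(2.1562436021027187))
press (array([ 623.31113448, -218.05358586,  -10.97485016]), np.float64(2.873940892566909))
jar (array([ 624.19654108, -389.98054232,   -7.47328047]), np.float64(0.3410304788989477))
window [ 590.7239437  -274.83545861   90.        ]
scene 1600 88.26467825151997 ((617.61572265625, -279.0734558105469), (147.95315551757812, 100.76696014404297), 10.701058387756348) [[535.5999755859375, -243.3000030517578], [554.2999877929688, -342.29998779296875], [699.7000122070312, -314.79998779296875], [681.0, -215.8000030517578]]
top 2878 90.10532175775484 ((619.8046264648438, -280.21563720703125), (144.3330535888672, 97.99678802490234), 10.797647476196289) [[539.7000122070312, -245.60000610351562], [558.0999755859375, -341.8999938964844], [699.9000244140625, -314.79998779296875], [681.5, -218.60000610351562]]
```

View pics/top0z.png

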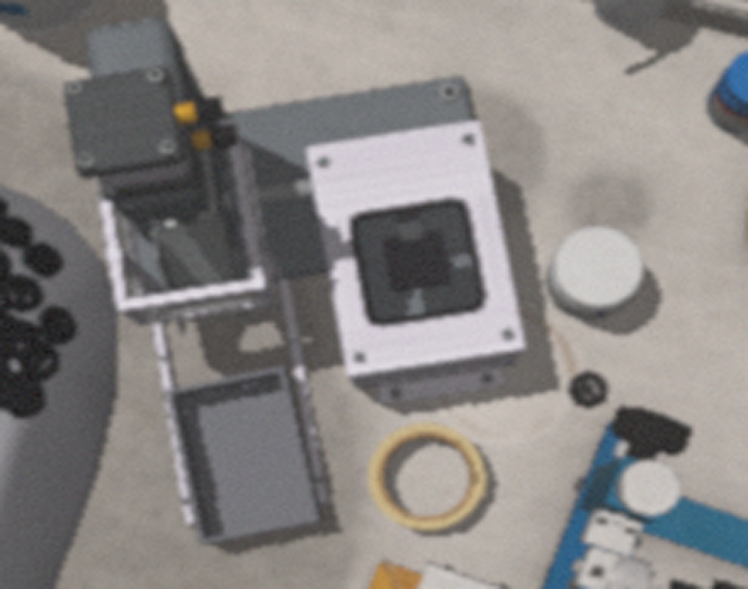

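```bash
python3 - <<'E'
from h import *
a=np.deg2rad(10.8);X=np.array([np.cos(a),np.sin(a)]);Y=np.array([-X[1],X[0]]);O=np.array([616.1,-219.3])
H=np.full((40,60),-1)
for c in ['top','scene']:
    p=cloud(c,np.load(c+'0.npy')).reshape(-1,3);p=p[p[:,2]<600]
    i=((p[:,0]-0)/25).astype(int);j=((p[:,1]+700)/25).astype(int)
    ok=(i>=0)&(i<32)&(j>=0)&(j<52)
    for ii,jj,z in zip(i[ok],j[ok],p[ok,2]): H[ii,jj]=max(H[ii,jj],z)
print('cols y',[-700+25*j for j in range(0,52)])
for ii in range(0,32): print(ii*25,' '.join('%3d'%h for h in H[ii,:52]))
for u,v in [(-185,60),(-162,60),(-18,-60),(-50,60),(-108,60)]: print(u,v,O+u*X+v*Y)
E
```

```text
cols y [-700, -675, -650, -625, -600, -575, -550, -525, -500, -475, -450, -425, -400, -375, -350, -325, -300, -275, -250, -225, -200, -175, -150, -125, -100, -75, -50, -25, 0, 25, 50, 75, 100, 125, 150, 175, 200, 225, 250, 275, 300, 325, 350, 375, 400, 425, 450, 475, 500, 525, 550, 575]
0  -1  -1  -1  -1  -1  -1  -1  -1  -1  -1  -1  -1  -1  -1  -1  -1  -1  -1  -1  -1  -1  -1  -1  -1  -1  -1  -1  -1  -1  -1  -1  -1  -1  -1  -1  -1  -1  -1  -1  -1  -1  -1  -1  -1  -1  -1  -1  -1  -1  -1  -1  -1
25  -1  -1  -1  -1  -1  -1  -1  -1  -1  -1  -1  -1  -1  -1  -1  -1  -1  -1  -1  -1  -1  -1  -1  -1  -1  -1  -1  -1  -1  -1  -1  -1  -1  -1  -1  -1  -1  -1  -1  -1  -1  -1  -1  -1  -1  -1  -1  -1  -1  -1  -1  -1
50  -1  -1  -1  -1  -1  -1  -1  -1  -1  -1  -1  -1  -1  -1  -1  -1  -1  -1  -1  -1  -1  -1  -1  -1 317 325 340  -1  -1  -1  -1  -1  -1  -1  -1  -1  -1  -1  -1  -1  -1  -1  -1  -1  -1  -1  -1  -1  -1  -1  -1  -1
75  -1  -1  -1  -1  -1  -1  -1  -1  -1  -1  -1  -1  -1  -1  -1  -1  -1  -1  -1  -1  -1  -1  -1  -1 317 325 326 325  -1  -1  -1  -1  -1  -1  -1  -1  -1  -1  -1  -1  -1  -1  -1  -1  
[... 5455 characters left out ...]
  3  -1  -1  -1  -1  -1  -1  -1  -1  -1  -1  -1  -1  -1  -1  -1  -1  -1  -1  -1  -1  -1
750 157 161 162 162 161 293 418 418 407 397 398 399 350 343   4   4   4   4   4   3   4   3   3   0   0   4  53   4   4   4   3  -1  -1  -1  -1  -1  -1  -1  -1  -1  -1  -1  -1  -1  -1  -1  -1  -1  -1  -1  -1  -1
775  -1  -1  -1  -1 159 161 161 161 287 290 397 400 401 402 403 397   3   4   3   3   4   4   3   4  88 142 166 139   4   3   3  -1  -1  -1  -1  -1  -1  -1  -1  -1  -1  -1  -1  -1  -1  -1  -1  -1  -1  -1  -1  -1
-185 60 [ 423.13397974 -195.02830815]
-162 60 [ 445.72658651 -190.71853792]
-18 -60 [ 609.66170836 -281.61009871]
-50 60 [ 555.74275859 -169.73183069]
-108 60 [ 498.77009805 -180.59994693]
```

View pics/wrist0.png

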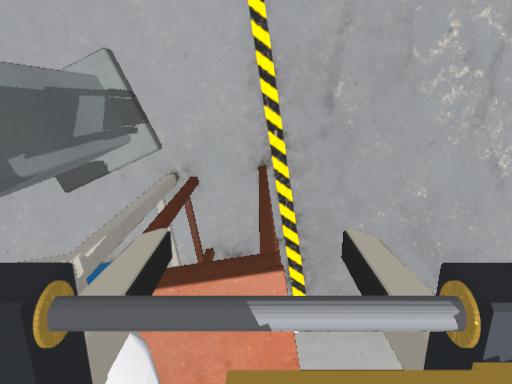

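View pics/scene0z.png

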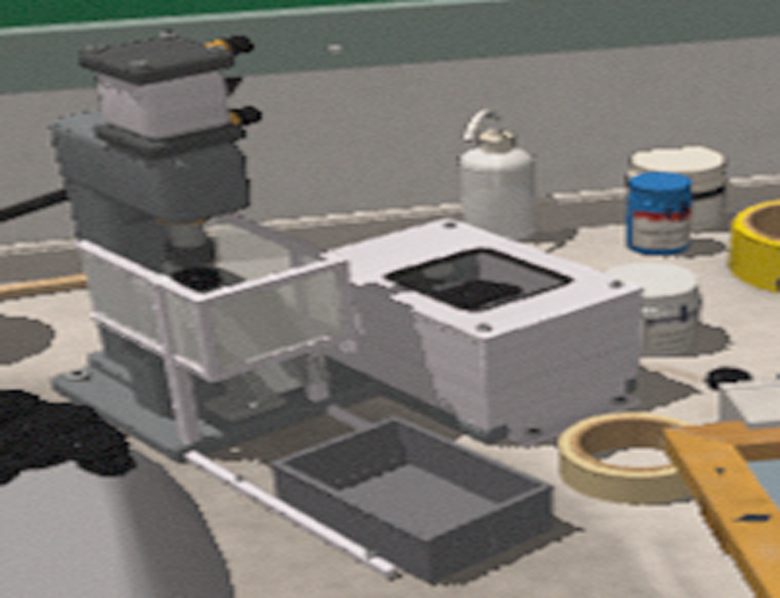

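Emit:
apply_moves(increments=[[0,0,2.4,0.013,-0.046,0,-1],[0,0,4.8,0.026,-0.092,0,-1],[0,0,7.2,0.039,-0.138,0,-1],[0,0,9.6,0.052,-0.184,0,-1],[0,0,12,0.065,-0.23,0,-1]], newtons=20)

```text
time: 1.65
eef_pos: [292.2, 269.2, 218.7]
ee_rot: [0.335, 3.123, 0.001]
ft_force: [1.2, 0.4, 0.1]
width: 57.8
```

Emit:
apply_moves(increments=[[0,0,2.4,0.013,-0.046,0,-1],[0,0,4.8,0.026,-0.092,0,-1],[0,0,7.2,0.039,-0.138,0,-1],[0,0,9.6,0.052,-0.184,0,-1],[0,0,12,0.065,-0.23,0,-1]])

```text
time: 2.15
eef_pos: [357.4, 37.3, 219.1]
ee_rot: [0.004, 3.14, 0.001]
ft_force: [1.6, 0.8, -0.0]
width: 17.6
```

Emit:
apply_moves(increments=[[0,0,2.2,0.013,-0.046,0,-1],[0,0,4.4,0.026,-0.092,0,-1],[0,0,6.6,0.039,-0.138,0,-1],[0,0,8.8,0.052,-0.184,0,-1],[0,0,10.8,0.065,-0.232,0,-1]])

```text
time: 2.65
eef_pos: [422.5, -196.9, 219.3]
ee_rot: [-0.293, 3.126, 0.001]
ft_force: [1.3, 1.0, 0.5]
width: 0.4
```

```bash
python3 - <<'E'
from h import *
s=env.sense();print(s['eef_pos'],s['ee_rot'],s['joint_pos'],s['width'],s['ft_force'])
im,d=env.grab_frame('wrist');save('w1',im);np.save('w1.npy',d)
for n in ['tray_middle','window','paddle','tray_home']:
    r=env.spot_point('wrist',n);print(n,[(np.round(q['at'],1).tolist(),round(q['conf'],2)) for q in r[:2]])
    if r: print(atz('wrist',r[0]['at'],{'tray_middle':18,'window':90,'paddle':79,'tray_home':18}[n]))
p=cloud('wrist',d)
m=(abs(p[...,2]-90)<6)&(p[...,0]>500)&(p[...,0]<720)&(p[...,1]>-420)&(p[...,1]<-180)
n,l,st,ce=cv2.connectedComponentsWithStats(m.astype(np.uint8))
k=1+st[1:,4].argmax();q=p[l==k]
print(len(q),np.median(q[:,2]),cv2.minAreaRect(q[:,:2].astype(np.float32)))
m=(abs(p[...,2]-36)<5)&(p[...,0]>400)&(p[...,0]<600)&(p[...,1]>-260)&(p[...,1]<-110)
q=p[m];print('tray',len(q),cv2.minAreaRect(q[:,:2].astype(np.float32)),np.median(q[:,2]))
E
```

```text
[ 422.51876364 -196.86768186  219.27068475] [-2.92870465e-01  3.12586717e+00  6.19817291e-04] [-5.36861110e-01  1.95926815e-01  1.85915683e+00  1.71725192e-03
  1.08509791e+00 -2.29529769e+00] 0.3961897181098048 [1.32628221 1.03734605 0.54425782]
tray_middle [([259.9, 227.9], 0.56)]
[ 493.19575411 -181.4585193    18.        ]
window []
paddle []
tray_home []
681 89.4643695501174 ((631.7412719726562, -314.26666259765625), (49.6789665222168, 20.04833221435547), 10.531917572021484)
tray 606 ((486.9774475097656, -208.6513214111328), (76.17371368408203, 133.3099822998047), 20.283863067626953) 35.54846023703419
```

View pics/w1.png

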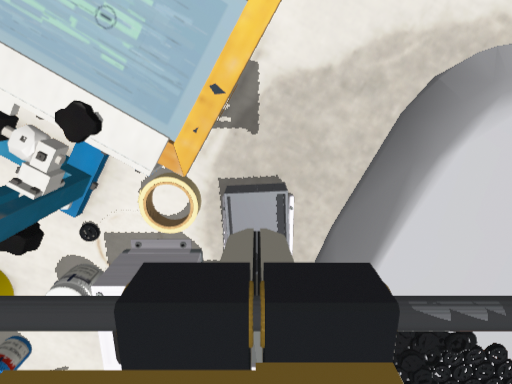

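Emit:
apply_moves(increments=[[0,0,0,0,0.001,-0.045,-1],[0,0,0,0,0.001,-0.09,-1],[0,0,0,0,0.001,-0.135,-1],[0,0,0,0,0.001,-0.175,-1],[0,0,0,0,0.001,-0.194,-1]])

```text
time: 3.4
eef_pos: [420.6, -191.0, 22.4]
ee_rot: [0.292, -3.126, -0.005]
ft_force: [0.3, -0.6, -0.1]
width: 0.4
```

```bash
python3 - <<'E'
from h import *
s=env.sense();print(s['eef_pos'],s['ft_force'])
im,d=env.grab_frame('scene');cv2.imwrite('pics/s2.png',cv2.resize(cv2.cvtColor(im,cv2.COLOR_RGB2BGR)[120:370,120:380],None,fx=3,fy=2.4))
E
```

```text
[ 420.59127922 -191.01309022   22.42075793] [ 0.30969586 -0.63796984 -0.13117515]
```

View pics/s2.png

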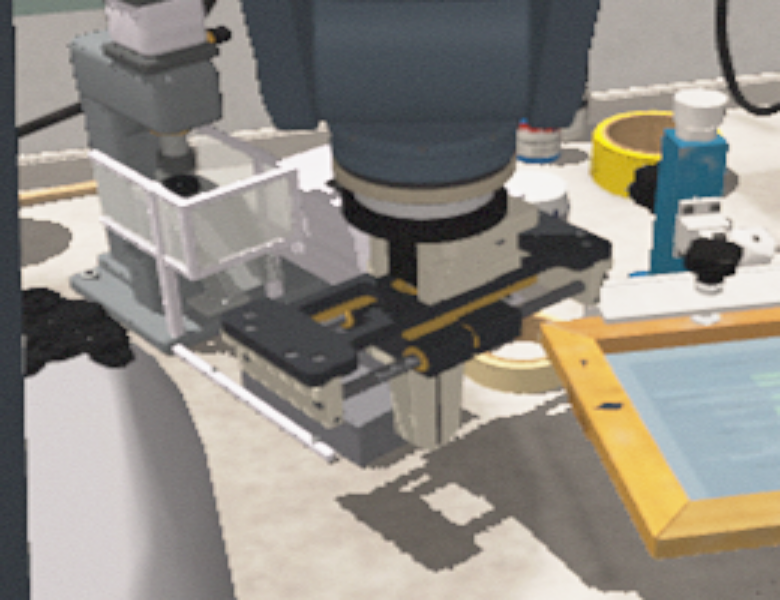

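Emit:
apply_moves(increments=[[0,0,0,0.01,0.002,0.003,-1],[0,0,0,0.02,0.004,0.003,-1],[0,0,0,0.03,0.005,0.003,-1],[0,0,0,0.04,0.007,0.003,-1],[0,0,0,0.05,0.009,0.003,-1]])

```text
time: 3.95
eef_pos: [471.3, -181.7, 24.9]
ee_rot: [0.292, -3.125, -0.006]
ft_force: [-3.5, -0.7, 1.1]
width: 0.4
```

Emit:
apply_moves(increments=[[0,0,0,0.006,0.001,0,-1],[0,0,0,0.011,0.002,0,-1],[0,0,0,0.015,0.003,0,-1],[0,0,0,0.019,0.004,0,-1],[0,0,0,0.022,0.004,0,-1]])

```text
time: 4.45
eef_pos: [493.4, -177.6, 24.9]
ee_rot: [0.292, -3.125, -0.006]
ft_force: [-2.1, -0.1, 1.8]
width: 0.3
```

Emit:
apply_moves(increments=[[0,0,0,0.0015,0.0003,0,-1],[0,0,0,0.003,0.0006,0,-1],[0,0,0,0.004,0.0008,0,-1],[0,0,0,0.005,0.001,0,-1],[0,0,0,0.005,0.001,0,-1]])

```text
time: 4.95
eef_pos: [496.0, -177.0, 24.8]
ee_rot: [0.293, -3.12, -0.007]
ft_force: [-17.3, -7.3, 13.5]
width: 0.1
```

Emit:
apply_moves(increments=[[0,0,0,-0.003,-0.0006,0,-1],[0,0,0,-0.006,-0.001,0,-1],[0,0,0,-0.01,-0.002,0,-1],[0,0,0,-0.018,-0.003,0.0,-1],[0,0,0,-0.03,-0.006,0.01,-1]])

```text
time: 5.45
eef_pos: [465.1, -182.7, 34.1]
ee_rot: [0.293, -3.119, -0.009]
ft_force: [0.2, -0.2, 0.0]
width: 0.4
```

Emit:
apply_moves(increments=[[0,0,0,0,0,0.045,-1],[0,0,0,0,0,0.09,-1],[0,0,0,0,0,0.135,-1],[0,0,0,0,0,0.18,-1],[0,0,0,0,0,0.215,-1]])

```text
time: 5.95
eef_pos: [464.9, -182.7, 251.8]
ee_rot: [0.293, -3.121, -0.007]
ft_force: [-0.2, -0.1, -1.1]
width: 0.6
```

```bash
python3 - <<'E'
from h import *
s=env.sense();print(s['time'],s['eef_pos'],s['ft_force'])
for c in ['scene','top']:
    im,d=env.grab_frame(c);save(c+'3',im);np.save(c+'3.npy',d)
    for n in ['tray_middle','tray_home','window','paddle']:
        r=env.spot_point(c,n)
        for q in r[:1]: print(c,n,q['at'],q['conf'],atz(c,q['at'],{'window':90,'paddle':79}.get(n,18)))
E
```

```text
5.95 [ 464.9378333  -182.72059636  251.82275164] [-0.15076817 -0.12709596 -1.08581375]
scene tray_middle [214.1, 262.4] 0.7 [ 552.56330783 -171.73710771   18.        ]
scene window [252.2, 197.8] 0.8 [ 603.32377658 -278.86789009   90.        ]
scene paddle [252.3, 203.1] 0.63 [ 602.72323063 -278.47250429   79.        ]
top tray_middle [207.7, 193.4] 0.97 [ 561.35657847 -171.26888149   18.        ]
top paddle [260.0, 161.3] 0.68 [ 617.09631896 -276.86655808   79.        ]
```

View pics/top3.png

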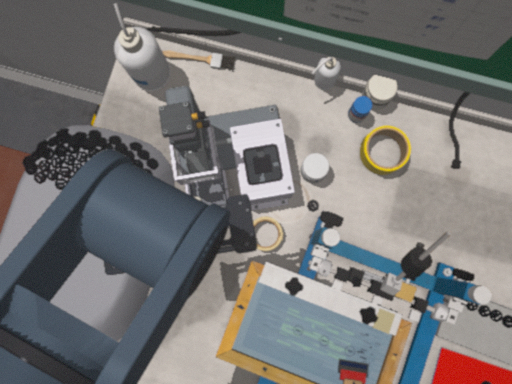

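View pics/scene3.png

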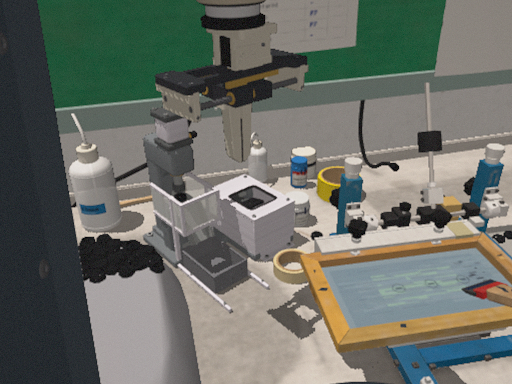

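Emit:
apply_moves(increments=[[0,0,-8.5,0.0,-0.03,0,-1],[0,0,-17,0.03,-0.06,0,-1],[0,0,-25.5,0.07,-0.085,0,-1],[0,0,-34,0.11,-0.099,0,-1],[0,0,-42,0.145,-0.099,0,-1]])

```text
time: 6.95
eef_pos: [611.0, -283.3, 246.8]
ee_rot: [-0.856, -3.014, -0.016]
ft_force: [0.6, -0.2, -0.1]
width: 0.6
```

Emit:
apply_moves(increments=[[0,0,-8.5,0.0,0,0,-1],[0,0,-17,0,0,0,-1],[0,0,-25.5,0,0,0,-1],[0,0,-34,0,0,0,-1],[0,0,-42,0,0,0,-1]])

```text
time: 7.45
eef_pos: [610.9, -283.2, 245.9]
ee_rot: [-1.888, -2.503, -0.019]
ft_force: [0.1, -0.1, 0.0]
width: 0.7
```

Emit:
apply_moves(increments=[[0,0,-8.5,0.0,0,0,-1],[0,0,-17,0,0,0,-1],[0,0,-25.5,0,0,0,-1],[0,0,-34,0,0,0,-1],[0,0,-42,0,0,0,-1]])

```text
time: 7.95
eef_pos: [610.7, -283.1, 245.0]
ee_rot: [-2.668, -1.654, -0.02]
ft_force: [0.6, -0.1, -0.0]
width: 0.5
```

Emit:
apply_moves(increments=[[0,0,-8.5,0.0,0,0,-1],[0,0,-17,0,0,0,-1],[0,0,-25.5,0,0,0,-1],[0,0,-34,0,0,0,-1],[0,0,-42,0,0,0,-1]])

```text
time: 8.45
eef_pos: [610.6, -283.0, 244.1]
ee_rot: [3.086, 0.579, 0.019]
ft_force: [0.1, -0.7, 0.8]
width: 0.4
```

Emit:
apply_moves(increments=[[0,0,-8.5,0.0,0,0,-1],[0,0,-17,0,0,0,-1],[0,0,-25.5,0,0,0,-1],[0,0,-34,0,0,0,-1],[0,0,-42,0,0,0,-1]])

```text
time: 8.95
eef_pos: [610.4, -283.0, 243.1]
ee_rot: [3.083, -0.574, 0.014]
ft_force: [-0.2, -0.2, -0.0]
width: 0.4
```

Emit:
apply_moves(increments=[[0,0,-8.5,0.0,0,0,-1],[0,0,-17,0,0,0,-1],[0,0,-25.5,0,0,0,-1],[0,0,-34,0,0,0,-1],[0,0,-42,0,0,0,-1]])

```text
time: 9.45
eef_pos: [610.3, -282.9, 242.2]
ee_rot: [2.665, -1.647, 0.008]
ft_force: [-0.5, -0.2, 0.3]
width: 0.6
```

```bash
python3 - <<'E'
from h import *
s=env.sense();print(s['time'],s['eef_pos'],s['ft_force'],s['joint_pos'],s['ee_rot'])
from scipy.spatial.transform import Rotation as R
M=R.from_rotvec(s['ee_rot']).as_matrix();print(M.round(3),np.degrees(np.arctan2(M[1,0],M[0,0])))
E
```

```text
9.45 [ 610.28877902 -282.86619844  242.22921231] [-0.53644815 -0.20416726  0.32265762] [-0.49948926  0.55685351  1.27570284 -0.00931155  1.30431452  2.18112139] [ 2.664784   -1.64735928  0.00816492]
[[ 0.447 -0.895 -0.   ]
 [-0.894 -0.447 -0.01 ]
 [ 0.009  0.005 -1.   ]] -63.44719016848873
```

Emit:
apply_moves(increments=[[0.5,0,-8,0.0,0.001,0,-1],[0.5,0,-15.8,0,0.001,0,-1],[0.5,0,-15.8,0,0.001,0,-1]])

```text
time: 9.75
eef_pos: [610.1, -281.9, 241.4]
ee_rot: [2.416, -2.005, -0.003]
ft_force: [0.3, 0.1, -0.1]
width: 0.6
```

```bash
python3 - <<'E'
from h import *
s=env.sense();print(s['time'],s['eef_pos'],s['ft_force'],s['joint_pos'],s['ee_rot'])
from scipy.spatial.transform import Rotation as R
M=R.from_rotvec(s['ee_rot']).as_matrix();print(M.round(3),np.degrees(np.arctan2(M[1,0],M[0,0])))
im,d=env.grab_frame('wrist');save('w4',im);np.save('w4.npy',d)
c=env.calibration('wrist');K=np.array(c['camera_matrix']);T=np.linalg.inv(np.array(c['extrinsics']))
a=np.deg2rad(10.8);X=np.array([np.cos(a),np.sin(a)]);Y=np.array([-X[1],X[0]]);O=np.array([616.1,-219.3])
big=cv2.cvtColor(im,cv2.COLOR_RGB2BGR)
def pr(u,v,z):
    w=np.r_[O+u*X+v*Y,z,1];q=T@w;q=K@q[:3];return q[:2]/q[2]
for r in [[(-80,-109),(63,-109),(63,-11),(-80,-11)],[(-49.5,-89.5),(13.5,-89.5),(13.5,-30.5),(-49.5,-30.5)]]:
    cv2.polylines(big,[np.int32([np.round(pr(*p,90)) for p in r])],True,(0,0,255),1)
cv2.imwrite('pics/w4o.png',cv2.resize(big,None,fx=1.5,fy=1.5))
for n in ['window','paddle']:
    for q in env.spot_point('wrist',n)[:2]: print(n,q['at'],q['conf'],atz('wrist',q['at'],{'window':90,'paddle':79}[n]))
E
```

```text
9.75 [ 610.14523678 -281.86667342  241.38007753] [ 0.29414704  0.07929455 -0.05556922] [-5.01259971e-01  5.59871425e-01  1.27282262e+00 -1.85346121e-03
  1.31105304e+00  2.45523832e+00] [ 2.41603963 -2.0046771  -0.00278468]
[[ 0.185 -0.983 -0.003]
 [-0.983 -0.185 -0.001]
 [ 0.     0.003 -1.   ]] -79.36748742306273
paddle [250.9, 175.3] 0.7 [ 615.57721436 -281.4658201    79.        ]
```

View pics/w4o.png

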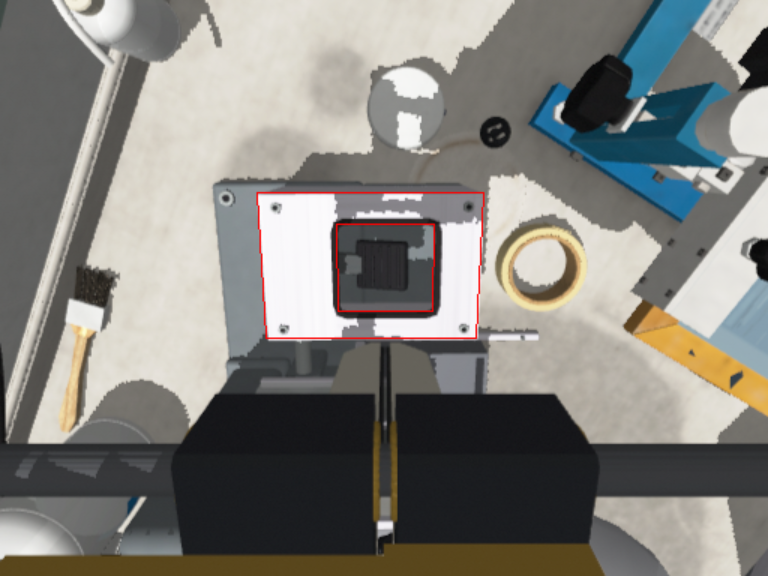

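Emit:
apply_moves(increments=[[0,0,0,0,0,-0.04,-1],[0,0,0,0,0,-0.08,-1],[0,0,0,0,0,-0.11,-1],[0,0,0,0,0,-0.13,-1],[0,0,0,0,0,-0.13,-1]])

```text
time: 10.4
eef_pos: [608.8, -281.1, 108.7]
ee_rot: [2.424, -1.994, -0.01]
ft_force: [-0.5, 0.6, -0.8]
width: 0.4
```

```bash
python3 - <<'E'
from h import *
s=env.sense();print(s['time'],s['eef_pos'],s['ft_force'],s['ee_rot'])
im,d=env.grab_frame('scene');cv2.imwrite('pics/s5.png',cv2.resize(cv2.cvtColor(im,cv2.COLOR_RGB2BGR)[80:300,130:330],None,fx=3,fy=2.7))
im,d=env.grab_frame('wrist');save('w5',im)
E
```

```text
10.4 [ 608.78417881 -281.05563379  108.69667061] [-0.5128347   0.60158689 -0.83455234] [ 2.42365109 -1.99411703 -0.00989974]
```

View pics/s5.png

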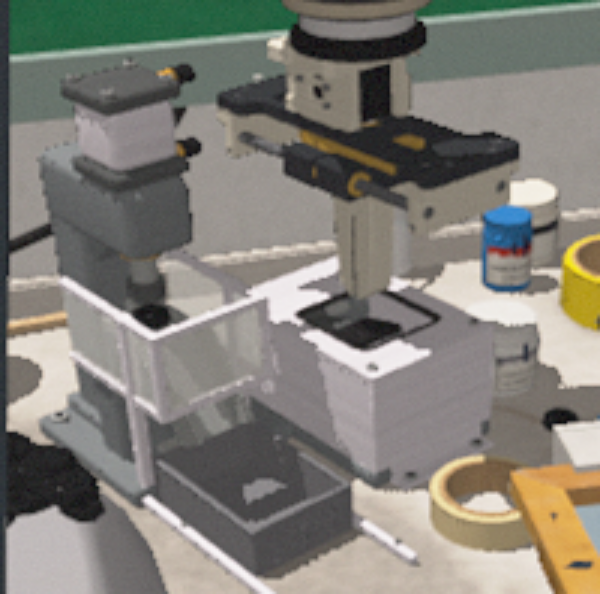

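View pics/w5.png

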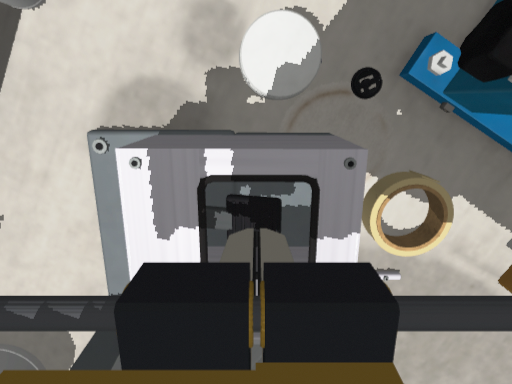

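Emit:
apply_moves(increments=[[0,0,0,0.001,-0.0005,-0.008,-1],[0,0,0,0.001,-0.0005,-0.015,-1],[0,0,0,0.001,-0.0005,-0.02,-1],[0,0,0,0.001,-0.0005,-0.025,-1],[0,0,0,0.001,-0.0005,-0.03,-1]])

```text
time: 11.0
eef_pos: [611.5, -282.5, 82.1]
ee_rot: [2.424, -1.996, -0.001]
ft_force: [0.8, -0.1, -0.3]
width: 0.4
```

Emit:
apply_moves(increments=[[0,0,0,0,0,-0.005,-1],[0,0,0,0,0,-0.01,-1],[0,0,0,0,0,-0.015,-1],[0,0,0,0,0,-0.02,-1],[0,0,0,0,0,-0.024,-1]])

```text
time: 11.5
eef_pos: [611.1, -282.8, 58.3]
ee_rot: [2.423, -1.995, -0.002]
ft_force: [-5.5, -0.3, 8.1]
width: 0.5
```

Emit:
apply_moves(increments=[[0,0,0,0,0,-0.004,-1],[0,0,0,0,0,-0.007,-1],[0,0,0,0,0,-0.009,-1],[0,0,0,0,0,-0.009,-1],[0,0,0,0,0,-0.009,-1]])

```text
time: 12.0
eef_pos: [611.8, -282.7, 50.2]
ee_rot: [2.424, -1.996, 0.0]
ft_force: [-1.9, 2.1, 9.1]
width: 0.6
```

Emit:
apply_moves(increments=[[0,0,0,0,0,-0.002,-1],[0,0,0,0,0,-0.004,-1],[0,0,0,0,0,-0.004,-1]])

```text
time: 12.3
eef_pos: [612.1, -282.8, 49.3]
ee_rot: [2.424, -1.995, 0.002]
ft_force: [-12.0, 5.6, 28.2]
width: 0.6
```

```bash
python3 - <<'E'
from h import *
s=env.sense();print(s['time'],s['eef_pos'],s['ft_force'])
im,d=env.grab_frame('scene');cv2.imwrite('pics/s6.png',cv2.resize(cv2.cvtColor(im,cv2.COLOR_RGB2BGR)[80:300,130:330],None,fx=3,fy=2.7))
E
```

```text
12.3 [ 612.14621037 -282.79750537   49.29985499] [-11.95592387   5.6131171   28.15392073]
```

View pics/s6.png

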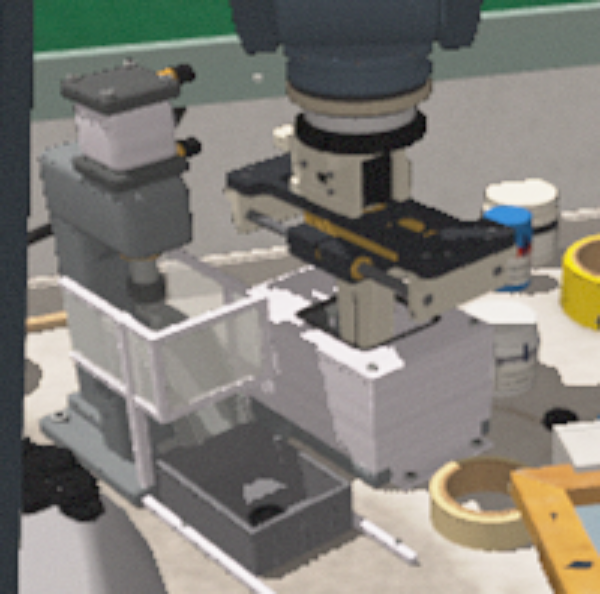

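Emit:
apply_moves(increments=[[0,0,0,0,0,0,-1],[0,0,0,0,0,0,-1],[0,0,0,0,0,0.005,-1],[0,0,0,0,0,0.012,-1],[0,0,0,0,0,0.02,-1]])

```text
time: 12.85
eef_pos: [611.8, -282.8, 69.5]
ee_rot: [2.424, -1.996, 0.001]
ft_force: [0.3, 2.1, 4.1]
width: 0.3
```

Emit:
apply_moves(increments=[[0,0,0,0,0,0.01,-1],[0,0,0,0,0,0.02,-1],[0,0,0,0,0,0.03,-1],[0,0,0,0,0,0.04,-1],[0,0,0,0,0,0.05,-1]])

```text
time: 13.35
eef_pos: [611.8, -282.7, 120.3]
ee_rot: [2.424, -1.996, 0.001]
ft_force: [-0.2, 0.3, 0.6]
width: 0.2
```

Emit:
apply_moves(increments=[[0,0,0,0,0,0.03,-1],[0,0,0,0,0,0.06,-1],[0,0,0,0,0,0.1,-1],[0,0,0,0,0,0.12,-1],[0,0,0,0,0,0.12,-1]])

```text
time: 13.85
eef_pos: [612.8, -283.3, 244.1]
ee_rot: [2.425, -1.996, 0.009]
ft_force: [0.0, -0.7, 1.4]
width: -0.0
```

```bash
python3 - <<'E'
from h import *
s=env.sense();print(s['time'],s['eef_pos'],s['ft_force'])
im,d=env.grab_frame('wrist');save('w7',im)
c='wrist'
for n in ['paddle']:
    for q in env.spot_point(c,n)[:1]: print(n,q['at'],q['conf'],d[int(q['at'][1]),int(q['at'][0])])
P=cloud(c,d); O=np.array([616.1,-219.3]);a=np.deg2rad(10.8);X=np.array([np.cos(a),np.sin(a)]);Y=np.array([-X[1],X[0]])
r=P[...,:2]-O;u=r@X;v=r@Y
for u0 in (-32,-24,-16,-8,0):
    m=(abs(u-u0)<3)&(abs(v+60)<12)&(P[...,2]<120); print(u0,m.sum(),np.median(P[m][:,2]) if m.any() else None)
for c in ['scene','top']:
    im,d=env.grab_frame(c);save(c+'7',im)
    for n,z in [('tray_middle',18),('cap',3),('spare_cap',0),('tape',0),('ink_jar',0)]:
        for q in env.spot_point(c,n)[:2]: print(c,n,np.round(q['at'],1),round(q['conf'],2),atz(c,q['at'],z).round(1))
im=cv2.imread('pics/scene7.png');cv2.imwrite('pics/scene7z.png',cv2.resize(im[80:300,130:330],None,fx=3,fy=2.7))
E
```

```text
13.85 [ 612.79645511 -283.28468553  244.12996946] [ 0.02829486 -0.65658857  1.36933893]
paddle [252.2, 181.3] 0.81 341.81522
-32 173 78.54990585120316
-24 173 77.24860693918714
-16 175 74.72754961212382
-8 149 72.92629163919327
0 146 70.58512221573056
scene tray_middle [213.2 261.6] 0.58 [ 555.4 -171.3   18. ]
scene tray_middle [290.5 273.1] 0.58 [ 460.1 -269.7   18. ]
scene cap [214.3 270.5] 0.39 [ 549.5 -169.6    3. ]
scene spare_cap [315.  237.5] 0.48 [ 541.7 -381.3    0. ]
scene tape [291.4 272.8] 0.97 [ 477.8 -283.8    0. ]
scene ink_jar [251.9 196.8] 0.7 [ 740.4 -354.     0. ]
scene ink_jar [294.1 218.9] 0.67 [ 617.  -383.7    0. ]
top tray_middle [308.6 201.3] 0.57 [ 549.  -374.8   18. ]
top spare_cap [308.8 202.6] 0.39 [ 548.4 -376.8    0. ]
top tape [263.9 234. ] 0.66 [ 482.6 -286.2    0. ]
top ink_jar [313.  165.5] 0.83 [ 625.6 -385.     0. ]
```

View pics/scene7z.png

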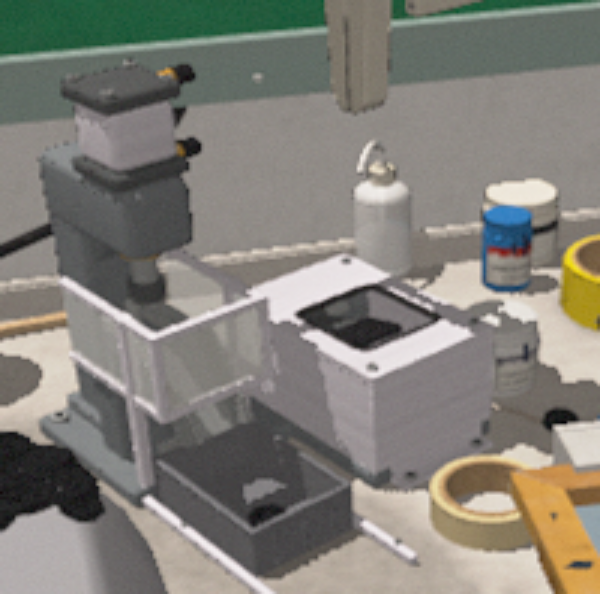

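View pics/w7.png

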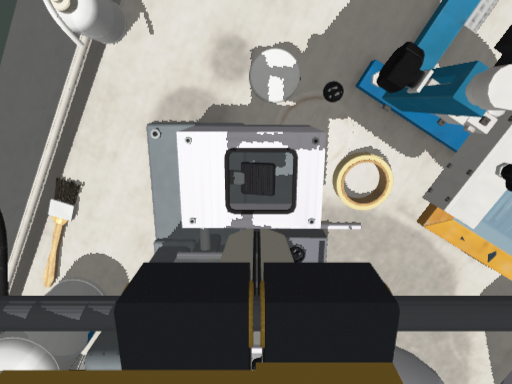

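```bash
python3 - <<'E'
from h import *
from scipy.ndimage import median_filter
a=np.load('w4.npy'); im,d=env.grab_frame('wrist')
# paddle vs sheet depth, before (eef z 241.4) and now
print('before sheet/paddle',np.median(a[140:148,230:270]),np.median(a[165:190,246:264]))
print('now',np.median(d[138:146,230:270]),np.median(d[168:193,246:264]), env.sense()['eef_pos'])
for r in (166,180): print(a[180,240:272:4].round(0), d[182,240:272:4].round(0));break
print('cap',atz('wrist',(298,253),5), 'tray home 555.7 -169.7')
E
```

```text
before sheet/paddle 316.17413 335.90784
now 314.71838 335.79962 [ 611.77150702 -282.74244918  240.21394093]
[340. 339. 338. 338. 338. 336. 334. 333.] [341. 340. 338. 336. 335. 333. 334. 334.]
cap [ 534.07190526 -174.45342934    5.        ] tray home 555.7 -169.7
```

```bash
python3 - <<'E'
from h import *
print(env.hand_in())
E
```

```text
the job is handed in; nothing more can be done
None
```

I pushed the tray home against the press and pressed the lever to its stop through the guard window. I then let the lever come back up and handed the job in at about 14.5 s. The hand-in gives no verdict.

**Tray:** The push ended with a hard stop at about 17 N. The last scene-camera reading puts the tray middle at (555, -171) mm, and I work out its home as (556, -170) mm.

**Lever:** The upward force rose from 9 N to 28 N with the fingertips at 49 mm, which matches the stated stop height of 48.5 mm. With the fingers clear again, the paddle is within about 1 mm of where it was at the start and has the resting tilt of about 0.25 rad. One check disagreed: the wrist depth put the paddle at about 75 mm, not the stated 79 mm. The depth before the push was the same, so I put this down to an offset in the camera.

**Cap:** The pictures show it lying in the tray, about 22 mm in front of the tray's middle.

**Other things:** The tape roll, jar and spare cap look unmoved in the pictures. In the last pass the networks gave a few wrong labels; I discarded them after checking the pictures. For example, one named the spare cap as the tray in the top view. Contact with the guard showed neither in the forces nor in the pictures. The fingers were clear of everything at hand-in.

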